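# Snap the stick lamp back into its sloping charging dock

## Task

Put the yellow stick lamp back in its sloping charging dock under the rack beam, orange end at the orange clip, and press it gently home until it lies flat on the rubber floor and both spring clips have snapped in over its ends. Leave the other things on the bench where they are.

Things in the scene. Friction and masses are not known exactly. Their poses are not given: they have to be found in the camera images.
- lamp: Stick lamp, about 0.28 kg (varies), loose on the bench, white light strip up. Square yellow body 140 mm long, 40 x 40 mm, and at each end a round cap of 38 mm diameter reaching 25 mm further (190 mm over all), its last 9 mm tapering to 10 mm diameter. Origin: the lamp's centre (20 mm above the bench as it lies); x along the lamp to the orange end, z to the light strip.
- orange_end (a point): Middle of the flat face of the lamp's orange end cap, on its axis, 95 mm from the centre.
- black_end (a point): Middle of the flat face of the lamp's black end cap, on its axis, 95 mm from the centre.
- dock: Fixed charging dock at the left of the bench, its yaw varying. Origin at bench level, straight below the home lamp's centre; x to its back (away from the robot), y to the orange clip, z up. Foot x -75 to 95 mm, 290 mm wide. Its plate, 300 mm wide, rises to the back at 35 degrees.
- beam_edge (a point): Middle of the front lower edge of the dark rack beam over the dock: dock x 65 mm, z 250 mm. The beam is 350 mm wide, 25 mm deep and 35 mm high, on two teal posts at dock y +-160 mm, x 78 mm. A gripper held upright over the cradle strikes the beam; one leaned so that its fingers are square to the slope passes in front of it.
- cradle: Black trough on the dock's slope. Origin where the lamp's centre must finally be, 110 mm above the bench; x up the slope, y along the trough to the orange clip, z square out of the slope (35 degrees off vertical, towards the robot). Rubber floor at z -20 mm. Two side cheeks, 70 mm long (y +-35 mm), 45 mm apart, flaring to about 53 mm at the rims. It must not be pressed with over 60 N.
- rim (a point): Middle of the trough's mouth, between the rims of the two cheeks: cradle z +16 mm. The home lamp's top stands only 4 mm above the rims (6 mm thick), so fingers round the lamp strike them before it is home, unless they hold just its topmost few mm: then let go and press on the lamp's top with shut fingers.
- clip_orange (a joint): Outward travel (m) of the orange spring clip at the trough's y+ end: 0 at rest, max 0.012; 900 N/m, 1.8 N preload. The lamp's tapered end, pushed in along cradle -z, meets it with the lamp's centre 28 mm out from home, spreads it by 6 mm, and it snaps back to 0-2 mm with the centre under 8 mm out. Together they take 10 to 20 N; from 18 to 8 mm out they hold the lamp by themselves.
- clip_grey (a joint): The same for the grey steel clip at the trough's y- end, which takes the black end. Each clip's nose is a smooth round bar of 4 mm radius along cradle x, centred (at rest) at cradle y +-93.4 mm, z 13.4 mm, with a flared lead-in above it.
- orange_seat (a point): Point of the cradle where the middle of the lamp's orange end face is when the lamp is home: cradle y +95 mm.
- grey_seat (a point): Point of the cradle where the middle of the lamp's black end face is when the lamp is home: cradle y -95 mm.
- tape: Bystander: roll of clear tape standing on its flat side, 96 mm diameter, 48 mm high; origin centre of underside.
- screwdriver: Bystander: screwdriver lying along its x; origin under its middle.
- bowl: Bystander: steel bowl, 150 mm diameter, 60 mm high; origin centre of underside.
- carton: Bystander: cardboard carton 100 x 130 x 70 mm; origin centre of underside.
- cleaner: Bystander: blue bottle, 64 mm diameter, 190 mm high; origin centre of underside.
Things that resemble listed ones, but are neither listed nor needed, are in the scene too. What is shaped like the lamp but turquoise is not meant.

How it is judged:
By the outcome, as a careful person would: the job done as asked, in the order asked, and still so for the second after the job is handed in, with the robot touching nothing.
It also fails if it takes over 58 s, if anything falls off the work surface, if the arm or the gripper's body presses on something with over 40 N, if the wrist force passes 120 N, or if a joint passes its speed limit or range.

## Robot

A 6-joint arm with a two-finger parallel gripper is mounted at the origin on the work surface. World frame = base frame: x ahead of the robot, y to its left, z up, the work surface at z = 0. Lengths are in mm, angles in rad, forces in N, time in s.
With the tool pointing down it reaches from about 375 to 975 mm from the base axis. Payload 3.8 kg.
Tool frame: the origin (TCP) lies on the centre line of the jaws, within the pads' length; the fingertips stand manip.tip_extent ahead of it and the grasp point (between the pads) lies 3 mm ahead of it (manip.tip_extent is the distance from the TCP to the fingertips, in mm); z points along the fingers, x is the direction in which the jaws open and shut, and the axes are right-handed (so a half turn about z gives the same grasp; the last joint's range is limited). The gripper opens to 88 mm and grips with 3 to 60 N. Pads are 18 mm wide; open, the fingers measure 123 mm over their backs; the gripper's body (75 mm by 187 mm) begins 45 mm behind the grasp point.
Start: joints at [1.2, 0.264, 1.604, -0, 1.274, -0.037], TCP at [221.152, 637.738, 260.706] pointing down, gripper open.
Joint ranges: [-2.63, 2.63], [-0.94, 2.18], [0.31, 2.57], [-1.31, 4.45], [0, 2.66], [-2.55, 2.55]. Speed limits (rad/s): [2.57, 2.57, 3.14, 3.14, 3.14, 3.14].

## Interface

Orientations are given as a unit quaternion [x, y, z, w].
In Python, from plant import manip gives the robot as it stands. The module is installed in compiled form; this text tells all that it offers.
- The arm moves only by the tool jog_arm, never from a script. Its argument "targets" is a list of rows, each a list of 7 numbers: the opening, from 0 (shut) to 1 (fully open), then the shift along the world's x, y, z in units of 0.2 m (1.0 is 0.2 m), then the turn, a rotation vector about the world's x, y, z in units of pi/2 rad (1.0 is pi/2 rad). A call has exactly 10 rows; each row is the pose to reach, as a shift and turn from the pose measured when the call began; what a row does not reach only later rows make up. A row lasts 1/10 s, in which the tool goes at most 50 mm and 8.59 degrees, less where a joint would pass 70% of its speed; a pose out of reach is approached as far as the arm can. A call with a number of a shift or a turn outside -1 to 1 is refused whole. A call with a gripper value outside its range is refused whole. The fingers move at their own pace and stop on an object; "grip_force" is the grip in N (left out, the last holds). Time passes only in rows, so rows that repeat a pose let the fingers close, or fill a call up. It gives the time, the measured TCP pose, the force and the opening at its end, in the units of the state.
- manip.get_obs(): the state, without advancing time (a new reading comes with each control period).
- manip.grab_frame(name): name is "scene" or "top" or "wrist"; returns a dict with "image" (420x560x3 uint8, red, green, blue), "range_z" (420x560 float32, mm along the optical axis (not along the pixel's ray), 0 where there is no reading), "intrinsics" (3x3 intrinsics, pixels), "D" ([k1, k2, p1, p2, k3] as OpenCV has them; the pictures are not rectified), "extrinsics" (4x4, takes a point from world to camera coordinates); the wrist camera has in their place "T_tool_cam" (4x4, takes a point from camera to tool coordinates, whose origin is the TCP and whose axes are the tool frame's). Camera axes: x right, y down, z forward; pixel columns grow to the right and rows downward; lengths in mm; the calibration is good to about 2 mm. A picture is of the moment at which its call begins: read the wrist's pose just before it.
- manip.hand_in(): hands the job in, once; it reports no verdict.
Trained networks look in a picture, given as the dict that the camera call returned (one of the last four; its "shot" number tells which), for a name from the list of things; names that differ only in an ending like _2 or _b are one class to them, and where a whole thing is asked for, a point or a joint stands for the part that bears it (a point fixed in the world has none). Each returns a list of dicts, best first, with "score" (0 to 1); they miss things now and then, are a little off and sometimes report something else, mostly with a low value. They report only what shows in the picture. A call takes as long as a camera call. They do not tell look-alikes from the thing itself.
- manip.spot_in(picture, thing): "box" ([left, top, width, height] in pixels, round what is visible of it).
- manip.cut_out(picture, thing): "mask" (420x560 bool, what is visible of it) and "box" ([left, top, width, height] in pixels, round what is visible of it).
The state is a dict: "clock": time; "joint_positions": joint angles; "joint_velocities": joint speeds; "tau": joint torques, N m; "eef_pos": TCP position; "tcp_rot": TCP orientation; "ft_force": force on the tool from outside, world axes, zero at the start; "wrist_torque": the same for the moment, N m; "finger_gap": finger opening in mm.
Only numpy, scipy, OpenCV 4.12 (cv2) and the standard library are available. Lean on these libraries where they do the work, as an engineer would, in place of code of your own. Each camera call takes 0.05 s, during which the arm holds its last target.

## Working session

There is one attempt and no reset: what is moved stays moved. The work goes in short steps, Python scripts to look and compute and a tool call to move; the robot and the scene stay as the last step left them, time stands still between calls to the robot, and variables do not carry over. Pictures are saved under pics/ and viewed, and the job is handed in when it is done.

Besides the shell and the picture viewer there is one more tool, called after ">>>" by a JSON object that holds its "method" and its "body", one argument or row to a line. jog_arm: Moves the arm, as the interface text tells. Shifts and turns lie within -1 to 1; 1 stands for 0.2 m of shift or pi/2 rad of turn. Its arguments: {"type":"object","properties":{"targets":{"type":"array"},"grip_force":{"type":"number"}},"required":["targets"]}

```bash
mkdir -p pics
cat > h.py <<'E'
import numpy as np, cv2
from scipy.spatial.transform import Rotation as R
from plant import manip
def save(img,n): cv2.imwrite(f'pics/{n}.png',cv2.cvtColor(img,cv2.COLOR_RGB2BGR))
def T_wc(f,obs=None):
    if 'extrinsics' in f: return np.linalg.inv(np.array(f['extrinsics']))
    T=np.eye(4);T[:3,:3]=R.from_quat(obs['tcp_rot']).as_matrix();T[:3,3]=obs['eef_pos']
    return T@np.array(f['T_tool_cam'])
def pts(f,us,vs,obs=None,z=None):
    us=np.asarray(us);vs=np.asarray(vs)
    zz=f['range_z'][vs.astype(int),us.astype(int)] if z is None else z
    n=cv2.undistortPoints(np.stack([us,vs],-1).reshape(-1,1,2).astype(np.float64),np.array(f['intrinsics']),np.array(f['D'])).reshape(-1,2)
    P=np.c_[n[:,0]*zz,n[:,1]*zz,zz]
    T=T_wc(f,obs); return P@T[:3,:3].T+T[:3,3]
def proj(f,P,obs=None):
    T=np.linalg.inv(T_wc(f,obs))
    p,_=cv2.projectPoints(np.asarray(P,float).reshape(-1,1,3),cv2.Rodrigues(T[:3,:3])[0],T[:3,3],np.array(f['intrinsics']),np.array(f['D']))
    return p.reshape(-1,2)
E
python3 - <<'E'
from h import *
o=manip.get_obs();print(o, manip.tip_extent)
for n in ['scene','top']:
    f=manip.grab_frame(n);save(f['image'],n+'0');print(n,np.round(T_wc(f),2).tolist())
    np.savez(n+'0.npz',**{k:np.array(v) for k,v in f.items()})
    for t in ['lamp','dock','cradle','orange_end','black_end','clip_orange','clip_grey','tape','bowl','carton','cleaner','screwdriver']:
        for d in manip.spot_in(f,t)[:3]: print(n,t,np.round(d['box']),round(d['score'],2))
E
```

```text
{'clock': 0.0, 'joint_positions': array([ 1.20008787e+00,  2.64732258e-01,  1.60534403e+00, -1.33099355e-05,
        1.27367399e+00, -3.69189141e-02]), 'joint_velocities': array([ 3.76756140e-05,  1.91960843e-04,  6.13320232e-04, -1.32833280e-03,
       -1.60342728e-04,  5.37895632e-04]), 'tau': array([ 1.12080692e-03, -5.02130198e+01, -3.56868410e+01,  7.29064085e-02,
        2.97236326e-02, -1.69622654e-04]), 'eef_pos': array([220.93204356, 637.13957948, 259.41819879]), 'tcp_rot': array([ 8.14745518e-01,  5.79817711e-01, -8.97954016e-04,  5.97959639e-04]), 'ft_force': array([ 0.00867344, -0.09134066,  0.97339057]), 'wrist_torque': array([-0.01867083, -0.01253252, -0.01672246]), 'finger_gap': 88.34062723685408} 22.0
scene [[0.94, 0.25, -0.25, 825.17], [0.35, -0.68, 0.65, -943.22], [-0.01, -0.69, -0.72, 1080.78], [0.0, 0.0, 0.0, 1.0]]
scene lamp [244. 241.  25.  52.] 0.97
scene lamp [152. 257.  48.  43.] 0.56
scene cradle [324. 162.  26.  31.] 0.97
scene cradle [326. 193.  10.   5.] 0.59
scene orange_end [244. 244.  28.  50.] 0.81
scene orange_end [155. 262.  45.  41.] 0.61
scene bla
[... 689 characters left out ...]
 dock [117. 115. 144. 103.] 0.89
top dock [231. 167.   5.  13.] 0.66
top cradle [179. 165.  45.  26.] 0.56
top cradle [309. 204.  51.  44.] 0.51
top orange_end [368. 269.  28.  63.] 0.89
top orange_end [308. 207.  52.  46.] 0.83
top black_end [366. 268.  28.  60.] 0.77
top black_end [310. 209.  50.  38.] 0.59
top clip_orange [162. 175.  12.  16.] 0.52
top clip_orange [415. 212.  32.  28.] 0.3
top clip_grey [229. 166.  10.  14.] 0.62
top tape [238. 240.  34.  34.] 0.77
top bowl [284. 125.  50.  46.] 0.94
top bowl [181. 165.  41.  28.] 0.61
top bowl [121. 114. 142. 103.] 0.44
top carton [345. 142.  52.  43.] 0.81
top cleaner [414. 210.  34.  27.] 0.92
top screwdriver [161. 246.  62.  29.] 0.63
```

View pics/scene0.png

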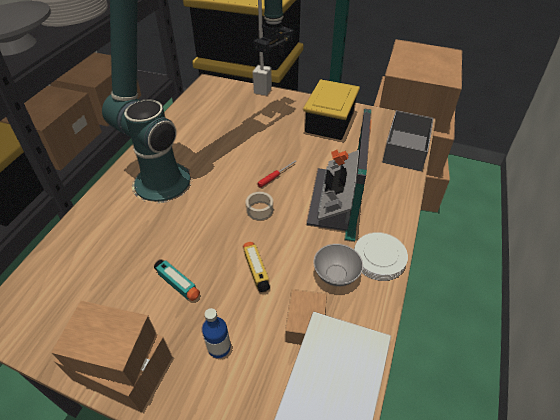

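View pics/top0.png

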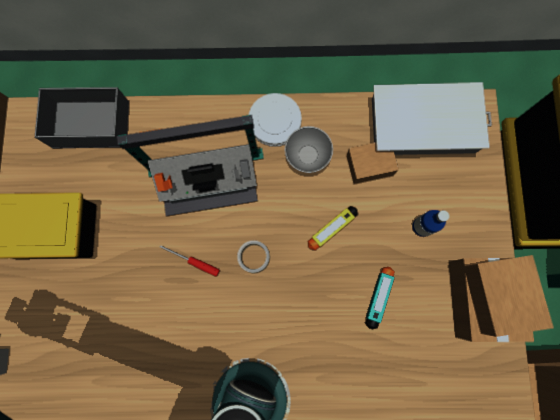

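Two lamp-shaped candidates in top view: the yellow one at (333,228), with its orange end at (313,244) and black end at (352,211), and the turquoise look-alike at (380,297). I choose yellow. The dock is at (203,175), with the orange clip at its left (163,182). Next I take a close crop and measure.

Run:
```python
from h import *
f=dict(np.load('top0.npz'));s=dict(np.load('scene0.npz'))
a=cv2.resize(f['image'][190:260,290:375],None,fx=4,fy=4,interpolation=cv2.INTER_CUBIC)
b=cv2.resize(f['image'][110:220,115:270],None,fx=4,fy=4,interpolation=cv2.INTER_CUBIC)
c=np.zeros((600,640,3),np.uint8)
save(a,'crop_lamp');save(b,'crop_dock')
for n,g,box in [('top',f,(290,190,375,260)),('scene',s,(235,232,280,298))]:
    hsv=cv2.cvtColor(g['image'],cv2.COLOR_RGB2HSV)
    vv,uu=np.mgrid[box[1]:box[3],box[0]:box[2]];vv=vv.ravel();uu=uu.ravel()
    P=pts(g,uu,vv); H=hsv[vv,uu]
    m=(P[:,2]>28)&(P[:,2]<60)
    Q=P[m]; print(n,m.sum(),Q.mean(0))
    bm=(P[:,2]<8)&(P[:,2]>-20); print('bench z',np.median(P[bm][:,2]),'top z',np.median(Q[:,2]))
    r=cv2.minAreaRect(Q[:,:2].astype(np.float32));print(r,cv2.boxPoints(r).tolist())
    o=m&(H[:,0]<14)&(H[:,1]>150); print('orange',P[o].mean(0))
    k=m&(H[:,2]<50);print('black',P[k].mean(0))
    y=(H[:,0]>20)&(H[:,0]<35)&(H[:,1]>140)&m
    r=cv2.minAreaRect(P[y][:,:2].astype(np.float32));print('yellow',r)
```

```text
top 746 [ 492.34962605 -251.39208777   38.58568914]
bench z -0.617538933287733 top z 38.86462030567213
((493.7767333984375, -252.68927001953125), (40.0854606628418, 181.1949462890625), 39.24120330810547) [[420.943115234375, -195.2012176513672], [535.5645751953125, -335.53485107421875], [566.6103515625, -310.17730712890625], [451.9888916015625, -169.84368896484375]]
orange [ 442.20925012 -190.02009394   35.04855571]
black [ 542.25400965 -311.5289279    35.94366294]
yellow ((495.6234130859375, -254.58670043945312), (39.606178283691406, 143.80136108398438), 38.95361328125)
scene 604 [ 501.12435674 -262.33870722   37.35702412]
bench z -1.5266989681099403 top z 37.61405590003824
((498.3824462890625, -257.46124267578125), (40.845577239990234, 182.27731323242188), 38.85292434692383) [[425.30462646484375, -199.2978973388672], [539.6514282226562, -341.24798583984375], [571.4602661132812, -315.62457275390625], [457.11346435546875, -173.67449951171875]]
orange [ 445.64894468 -193.2761353    35.02978156]
black [ 543.82560709 -316.09243444   34.08978401]
yellow ((495.8535461425781, -256.073974609375), (38.64728546142578, 140.7915496826172), 38.85292434692383)
```

View pics/crop_lamp.png

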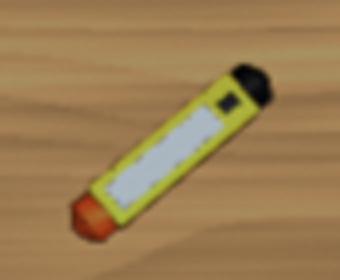

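View pics/crop_dock.png

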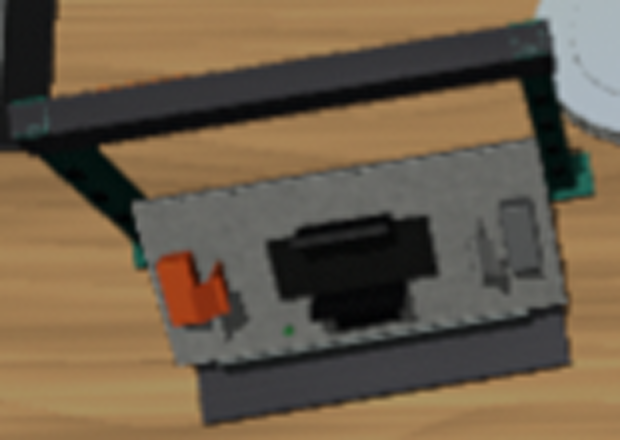

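The crop confirms the yellow lamp: orange cap lower left, black cap upper right, white strip up. Now the dock pose.

Run:
```python
from h import *
for n,box in [('top',(115,110,275,225)),('scene',(300,100,380,250))]:
    g=dict(np.load(n+'0.npz'))
    vv,uu=np.mgrid[box[1]:box[3],box[0]:box[2]];vv=vv.ravel();uu=uu.ravel()
    P=pts(g,uu,vv);rgb=g['image'][vv,uu].astype(int);hsv=cv2.cvtColor(g['image'],cv2.COLOR_RGB2HSV)[vv,uu]
    beam=(P[:,2]>225)&(P[:,2]<320)&(P[:,0]<850)
    print(n,'beam',beam.sum(),P[beam][:,2].min(),P[beam][:,2].max())
    top=beam&(P[:,2]>272)
    if top.sum()>20:
        r=cv2.minAreaRect(P[top][:,:2].astype(np.float32));print('beam top rect',r, np.median(P[top][:,2]))
        print(cv2.boxPoints(r).round(1).tolist())
    # plate: grey pixels 
    pl=(P[:,2]>20)&(P[:,2]<180)&(rgb.max(1)-rgb.min(1)<25)&(rgb.mean(1)>70)
    Q=P[pl];
    best=None;rng=np.random.default_rng(0)
    for _ in range(500):
        a,b,c=Q[rng.choice(len(Q),3,False)];nn=np.cross(b-a,c-a);l=np.linalg.norm(nn)
        if l<100: continue
        nn/=l; 
        if nn[2]<0: nn=-nn
        if abs(nn[2]-np.cos(np.radians(35)))>.06: continue
        inl=np.abs((Q-a)@nn)<3
        if best is None or inl.sum()>best.sum(): best=inl
    I=Q[best];c=I.mean(0);nn=np.linalg.svd(I-c)[2][2];nn*=np.sign(nn[2])
    print('plate',best.sum(),c.round(1),nn.round(3),'tilt',np.degrees(np.arccos(nn[2])),'yaw',np.degrees(np.arctan2(-nn[1],-nn[0])))
    psi=np.arctan2(-nn[1],-nn[0])
    r=cv2.minAreaRect(I[:,:2].astype(np.float32));print('rect',r)
    og=(hsv[:,0]<12)&(hsv[:,1]>150)&(P[:,2]>60); print('orange',og.sum(),P[og].mean(0), P[og].min(0),P[og].max(0))
```

```text
top beam 2004 225.68273243629505 293.17079354622115
beam top rect ((713.197998046875, 143.32492065429688), (31.533832550048828, 349.6390686035156), 7.398042678833008) 284.5709868867109
[[675.0999755859375, 314.70001220703125], [720.0999755859375, -32.099998474121094], [751.2999877929688, -28.0], [706.2999877929688, 318.70001220703125]]
plate 2100 [659.4 133.3  91.7] [-0.567 -0.088  0.819] tilt 35.00393594752006 yaw 8.868223418443668
rect ((652.17529296875, 134.90647888183594), (110.79074096679688, 300.2488708496094), 8.649819374084473)
orange 223 [616.55324299 243.35249097 126.88198406] [ 293.20793444 -118.72334876   74.30764721] [ 650.86617619  270.17337842 1329.84023427]
scene beam 708 226.54792497355436 288.52086026164943
beam top rect ((716.06689453125, 140.47528076171875), (28.679786682128906, 351.21649169921875), 8.104169845581055) 283.3664184461352
[[677.0999755859375, 312.29998779296875], [726.5999755859375, -35.400001525878906], [755.0, -31.399999618530273], [705.5, 316.3999938964844]]
plate 941 [666.6 111.8  92.9] [-0.566 -0.086  0.82 ] tilt 34.89712745896609 yaw 8.680444710500124
rect ((652.611572265625, 129.6090545654297), (112.1534423828125, 300.7323303222656), 8.624897956848145)
orange 166 [628.63291202 227.73019286 121.45792562] [ 594.14398155 -943.22072436   82.62758229] [ 825.17445367  265.74595147 1080.78232686]
```

```bash
cat >> h.py <<'E'
PSI=np.radians(8.5);DO=np.array([637.5,130.5,0.])
def cradle(psi=None,do=None):
    psi=PSI if psi is None else psi;do=DO if do is None else do
    Rd=R.from_euler('z',psi).as_matrix()
    Rc=Rd@R.from_euler('y',-35,degrees=True).as_matrix()
    return Rc,do+np.array([0,0,110.])
def tool_cradle(): # tool x=cradle x, tool z=-cradle z
    Rc,_=cradle(); return np.c_[Rc[:,0],-Rc[:,1],-Rc[:,2]]
def go(p,Rg):
    o=manip.get_obs();R0=R.from_quat(o['tcp_rot'])
    d=(np.array(p)-o['eef_pos'])/200;rv=(R.from_matrix(Rg)*R0.inv()).as_rotvec()/(np.pi/2)
    print('shift',d.round(4).tolist(),'turn',rv.round(4).tolist(),'gap',round(o['finger_gap'],1),'t',round(o['clock'],2),'F',o['ft_force'].round(1))
    return d,rv
def topdown(yaw):
    c,s=np.cos(yaw),np.sin(yaw);return np.array([[c,s,0],[s,-c,0],[0,0,-1.]])
E
python3 - <<'E'
from h import *
g=dict(np.load('top0.npz'))
vv,uu=np.mgrid[0:420,0:560];P=pts(g,uu.ravel(),vv.ravel())
ok=(P[:,2]>30)&(P[:,2]<1000)
for x in range(300,850,50):
    print(x,[int(P[ok&(abs(P[:,0]-x-25)<25)&(abs(P[:,1]-y-25)<25)][:,2].max(initial=0)) for y in range(600,-500,-50)])
Rc,c=cradle();print(c+Rc@[0,0,230],Rc)
go(c+Rc@[0,0,230],tool_cradle())
E
```

```text
300 [0, 0, 0, 0, 0, 0, 0, 0, 0, 0, 0, 0, 0, 0, 0, 0, 0, 0, 0, 0, 48, 47]
350 [0, 0, 0, 0, 0, 0, 0, 0, 0, 31, 32, 0, 53, 52, 52, 0, 0, 0, 0, 0, 43, 41]
400 [138, 139, 139, 138, 0, 0, 0, 0, 0, 0, 0, 0, 53, 52, 52, 0, 41, 43, 0, 0, 0, 0]
450 [141, 140, 140, 135, 0, 0, 0, 0, 0, 0, 0, 0, 49, 49, 0, 0, 43, 49, 44, 0, 0, 0]
500 [139, 140, 140, 135, 0, 0, 0, 0, 0, 0, 0, 0, 0, 0, 0, 0, 0, 43, 47, 43, 0, 0]
550 [138, 138, 141, 136, 0, 0, 0, 98, 134, 107, 109, 0, 0, 0, 0, 0, 0, 0, 40, 39, 0, 0]
600 [0, 0, 0, 0, 0, 0, 0, 127, 145, 143, 140, 112, 141, 102, 0, 0, 0, 0, 0, 76, 74, 41]
650 [0, 0, 0, 0, 0, 0, 288, 291, 292, 290, 284, 134, 130, 118, 0, 62, 63, 65, 0, 75, 77, 74]
700 [0, 0, 0, 0, 0, 0, 286, 289, 291, 293, 289, 290, 290, 288, 0, 65, 0, 57, 62, 74, 101, 101]
750 [105, 104, 106, 103, 105, 105, 0, 0, 0, 0, 0, 0, 0, 283, 40, 63, 60, 63, 62, 0, 98, 101]
800 [103, 0, 0, 0, 104, 103, 0, 0, 0, 0, 0, 0, 0, 40, 41, 42, 63, 58, 0, 0, 99, 101]
[507.02647529 111.00060108 298.40497019] [[ 0.81015437 -0.14780941 -0.56727619]
 [ 0.12107838  0.98901586 -0.08478   ]
 [ 0.57357644  0.          0.81915204]]
shift [1.4294, -2.6337, 0.1885] turn [0.2607, -0.3142, -0.6705] gap 88.0 t 1.3 F [0.1 1.  0.4]
```

>>> {"method": "jog_arm", "body": {
  "targets": [
    [1, 0.2, -0.25, 0.05, 0.03, -0.03, -0.07],
    [1, 0.3, -0.5, 0.08, 0.05, -0.06, -0.14],
    [1, 0.4, -0.75, 0.1, 0.08, -0.1, -0.2],
    [1, 0.5, -0.95, 0.1, 0.1, -0.12, -0.25],
    [1, 0.5, -0.95, 0.1, 0.1, -0.12, -0.25],
    [1, 0.5, -0.95, 0.1, 0.1, -0.12, -0.25],
    [1, 0.5, -0.95, 0.1, 0.1, -0.12, -0.25],
    [1, 0.5, -0.95, 0.1, 0.1, -0.12, -0.25],
    [1, 0.5, -0.95, 0.1, 0.1, -0.12, -0.25],
    [1, 0.5, -0.95, 0.1, 0.1, -0.12, -0.25]
  ]
}}

```text
clock: 2.3
eef_pos: [320.8, 448.7, 280.4]
tcp_rot: [0.906, 0.406, 0.121, -0.009]
ft_force: [0.8, 0.4, -0.3]
finger_gap: 88.0
```

>>> {"method": "jog_arm", "body": {
  "targets": [
    [1, 0.2, -0.25, 0.03, 0.03, -0.03, -0.07],
    [1, 0.3, -0.5, 0.05, 0.05, -0.06, -0.14],
    [1, 0.4, -0.75, 0.05, 0.08, -0.1, -0.2],
    [1, 0.5, -0.95, 0.05, 0.1, -0.12, -0.25],
    [1, 0.5, -0.95, 0.05, 0.1, -0.12, -0.25],
    [1, 0.5, -0.95, 0.05, 0.1, -0.12, -0.25],
    [1, 0.5, -0.95, 0.05, 0.1, -0.12, -0.25],
    [1, 0.5, -0.95, 0.05, 0.1, -0.12, -0.25],
    [1, 0.5, -0.95, 0.05, 0.1, -0.12, -0.25],
    [1, 0.5, -0.95, 0.05, 0.1, -0.12, -0.25]
  ]
}}

```text
clock: 3.3
eef_pos: [420.6, 259.7, 290.3]
tcp_rot: [0.948, 0.212, 0.236, -0.018]
ft_force: [-0.7, -0.6, 0.0]
finger_gap: 87.9
```

Run:
```python
from h import *
Rc,c=cradle()
go(c+Rc@[0,0,230],tool_cradle())
```

```text
shift [0.4323, -0.7434, 0.0404] turn [0.0648, -0.0728, -0.1718] gap 87.9 t 3.3 F [-0.7 -0.6  0. ]
```

>>> {"method": "jog_arm", "body": {
  "targets": [
    [1, 0.15, -0.25, 0.01, 0.02, -0.02, -0.06],
    [1, 0.3, -0.5, 0.02, 0.04, -0.05, -0.12],
    [1, 0.43, -0.74, 0.04, 0.065, -0.073, -0.172],
    [1, 0.43, -0.74, 0.04, 0.065, -0.073, -0.172],
    [1, 0.43, -0.74, 0.04, 0.065, -0.073, -0.172],
    [1, 0.43, -0.74, 0.04, 0.065, -0.073, -0.172],
    [1, 0.43, -0.74, 0.04, 0.065, -0.073, -0.172],
    [1, 0.43, -0.74, 0.04, 0.065, -0.073, -0.172],
    [1, 0.43, -0.74, 0.04, 0.065, -0.073, -0.172],
    [1, 0.43, -0.74, 0.04, 0.065, -0.073, -0.172]
  ]
}}

```text
clock: 4.3
eef_pos: [506.3, 112.5, 298.3]
tcp_rot: [0.951, 0.071, 0.3, -0.023]
ft_force: [0.2, -0.1, 0.5]
finger_gap: 88.6
```

Run:
```python
from h import *
o=manip.get_obs();f=manip.grab_frame('wrist');save(f['image'],'w1')
import pickle;pickle.dump((o,f),open('w1.pkl','wb'))
print(o['joint_positions'].round(2),np.round(f['T_tool_cam'],2).tolist())
Rc,c=cradle()
L=np.array([[0,95,0],[0,-95,0],[0,0,16],[0,93.4,13.4],[0,-93.4,13.4],[22.5,35,-20],[-22.5,-35,-20]])
print(proj(f,c+L@Rc.T,o).round(0).tolist())
for t in ['clip_orange','clip_grey','cradle','dock']:
    for d in manip.spot_in(f,t)[:2]: print(t,np.round(d['box']),round(d['score'],2))
```

```text
[ 0.18 -0.42  2.27 -0.03  0.67  0.05] [[1.0, 0.0, 0.0, 0.21], [-0.0, 0.95, 0.31, -81.27], [-0.0, -0.31, 0.95, -125.23], [0.0, 0.0, 0.0, 1.0]]
[[275.0, 103.0], [275.0, 261.0], [275.0, 191.0], [275.0, 104.0], [275.0, 265.0], [294.0, 156.0], [258.0, 211.0]]
clip_orange [263.  86.  26.  21.] 0.6
clip_grey [265. 251.  23.  35.] 0.96
clip_grey [245. 134.  59.  96.] 0.47
cradle [250. 133.  61.  99.] 0.8
dock [170.   1. 340. 331.] 0.57
```

View pics/w1.png

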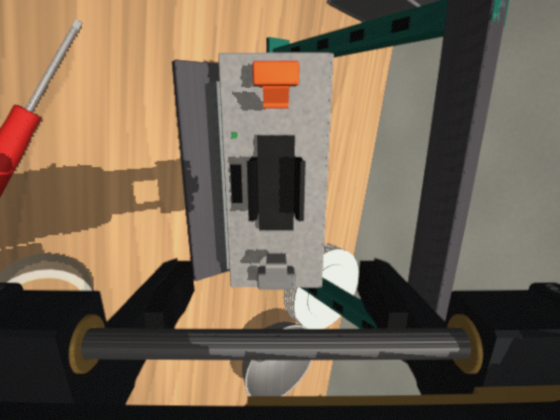

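Run:
```python
from h import *
import pickle;o,f=pickle.load(open('w1.pkl','rb'))
Rc,c=cradle()
vv,uu=np.mgrid[40:300,170:350];vv=vv.ravel();uu=uu.ravel()
P=(pts(f,uu,vv,o)-c)@Rc
rgb=f['image'][vv,uu].astype(int);hsv=cv2.cvtColor(f['image'],cv2.COLOR_RGB2HSV)[vv,uu]
# plate
m=(np.abs(P[:,2]+35)<25)&(rgb.min(1)>80)&(rgb.max(1)-rgb.min(1)<20)&(abs(P[:,0])<90)&(abs(P[:,1])<150)
A=np.c_[P[m][:,:2],np.ones(m.sum())];k=np.linalg.lstsq(A,P[m][:,2],rcond=None)[0];r=P[m][:,2]-A@k;g=abs(r)<4
k=np.linalg.lstsq(A[g],P[m][g][:,2],rcond=None)[0];print('plate z=',k, g.sum())
Q=P[m][g];rr=cv2.minAreaRect(Q[:,:2].astype(np.float32));print('plate rect',rr)
blk=(rgb.max(1)<60)&(abs(P[:,0])<50)&(abs(P[:,1])<60)
for lo,hi in [(-24,-14),(-14,4),(4,12),(12,22)]:
    q=P[blk&(P[:,2]>lo)&(P[:,2]<hi)]
    if len(q): print(lo,hi,len(q),'min',np.percentile(q,2,0).round(1),'max',np.percentile(q,98,0).round(1),'med',np.median(q,0).round(1))
rim=P[blk&(P[:,2]>8)&(P[:,2]<24)]
for s in (1,-1):
    q=rim[np.sign(rim[:,0])==s];rr=np.polyfit(q[:,1],q[:,0],1);print('rim',s,len(q),q.min(0).round(1),q.max(0).round(1),np.degrees(rr[0]),rr[1], np.median(q[:,2]))
fl=P[blk&(abs(P[:,2]+20)<7)];print('floor',len(fl),fl.min(0),fl.max(0),np.median(fl,0))
og=(hsv[:,0]<14)&(hsv[:,1]>170)&(P[:,1]>60)
q=P[og];print('orange',len(q),q.min(0).round(1),q.max(0).round(1))
for z in range(-20,70,6):
    a=q[(q[:,2]>=z)&(q[:,2]<z+6)]
    if len(a)>5: print(z,len(a),np.percentile(a[:,0],[2,98]).round(1),np.percentile(a[:,1],[2,98]).round(1))
gm=(abs(P[:,1]+105)<25)&(abs(P[:,0])<25)&(P[:,2]>-15)
q=P[gm];print('grey',len(q))
for z in range(-20,70,6):
    a=q[(q[:,2]>=z)&(q[:,2]<z+6)]
    if len(a)>5: print(z,len(a),np.percentile(a[:,0],[2,98]).round(1),np.percentile(a[:,1],[2,98]).round(1))
save(cv2.resize(f['image'][40:300,210:350],None,fx=2.3,fy=2.3,interpolation=cv2.INTER_CUBIC),'w1c')
```

```text
plate z= [ 1.65363206e-03  2.11128063e-03 -2.67285792e+01] 15820
plate rect ((8.133697509765625, -0.9033660888671875), (157.2868194580078, 299.54461669921875), 1.0461201667785645)
-24 -14 3387 min [-21.3 -55.7 -20.4] max [ 22.   57.2 -17. ] med [  0.8   4.5 -18.7]
-14 4 129 min [-28.1 -31.7 -13.3] max [27.9 34.2  3.6] med [22.9  8.9 -4.3]
4 12 250 min [-24.2 -32.9   4.6] max [25.3 34.1 11.8] med [-21.8   2.4   9.7]
12 22 769 min [-31.4 -32.5  12.3] max [30.9 33.1 18.5] med [-24.5   2.2  16.5]
rim 1 456 [ 23.  -34.    8.3] [31.5 34.3 19.4] -0.0985746573732821 27.01838171203209 15.787991977924543
rim -1 530 [-31.9 -34.4   8. ] [-21.9  34.1  19.6] -0.4643147106610763 -26.636861393251895 16.06546181440804
floor 3605 [-49.97812017 -58.94630858 -26.92618501] [ 24.71039888  58.55507576 -13.18322368] [ -1.58474166   3.47630246 -18.79712055]
orange 1625 [-24.1  82.7 -22.6] [ 24.  136.8 355.5]
-14 32 [-19.7  14.3] [113.6 113.9]
-8 89 [-24.   22.8] [114.  136.7]
-2 963 [-22.8  22.8] [114.9 135.6]
16 182 [-11.8  11.8] [90.1 97.2]
22 133 [-11.5  11.6] [ 96.7 102.2]
28 198 [-11.2  12.1] [101.9 109.2]
34 18 [-11.4   9.5] [106.3 108.7]
grey 847
-20 10 [-20.3  23.4] [-114.6  -95.3]
-14 71 [-22.3  23.6] [-114.7  -95.5]
-8 102 [-24.   24.6] [-126.1  -95. ]
-2 180 [-22.5  24.7] [-129.8  -95.8]
10 30 [-10.5  13.2] [-92.7 -88.8]
16 163 [-11.2  13.2] [-98.2 -89.4]
22 131 [-11.   13.1] [-103.2  -96.2]
28 155 [-11.   12.9] [-110.  -102.1]
```

View pics/w1c.png

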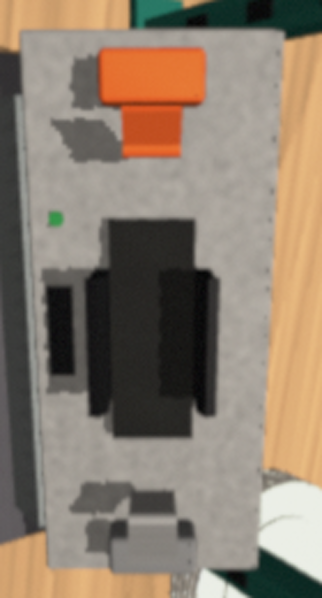

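```bash
sed -i 's/^PSI=.*/PSI=np.radians(8.8);DO=np.array([637.8,130.6,0.])/' h.py
python3 - <<'E'
from h import *
go([495.5,-255.5,190],topdown(np.radians(39.1)))
E
```

```text
shift [-0.0553, -1.8365, -0.5418] turn [-0.159, 0.3601, 0.3294] gap 88.2 t 4.55 F [-0.4  0.   0.5]
```

>>> {"method": "jog_arm", "body": {
  "targets": [
    [1, -0.02, -0.24, 0, -0.02, 0.04, 0.04],
    [1, -0.02, -0.48, 0, -0.04, 0.09, 0.08],
    [1, -0.03, -0.7, 0, -0.06, 0.13, 0.12],
    [1, -0.03, -0.92, 0, -0.08, 0.18, 0.165],
    [1, -0.03, -0.92, 0, -0.08, 0.18, 0.165],
    [1, -0.03, -0.92, 0, -0.08, 0.18, 0.165],
    [1, -0.03, -0.92, 0, -0.08, 0.18, 0.165],
    [1, -0.03, -0.92, 0, -0.08, 0.18, 0.165],
    [1, -0.03, -0.92, 0, -0.08, 0.18, 0.165],
    [1, -0.03, -0.92, 0, -0.08, 0.18, 0.165]
  ]
}}

```text
clock: 5.55
eef_pos: [500.3, -70.9, 298.4]
tcp_rot: [0.966, 0.208, 0.153, -0.011]
ft_force: [-0.7, 0.8, 0.8]
finger_gap: 87.8
```

>>> {"method": "jog_arm", "body": {
  "targets": [
    [1, -0.01, -0.2, -0.1, -0.02, 0.04, 0.04],
    [1, -0.01, -0.4, -0.2, -0.04, 0.09, 0.08],
    [1, -0.02, -0.6, -0.3, -0.06, 0.13, 0.12],
    [1, -0.02, -0.8, -0.4, -0.08, 0.18, 0.165],
    [1, -0.02, -0.91, -0.54, -0.08, 0.18, 0.165],
    [1, -0.02, -0.91, -0.54, -0.08, 0.18, 0.165],
    [1, -0.02, -0.91, -0.54, -0.08, 0.18, 0.165],
    [1, -0.02, -0.91, -0.54, -0.08, 0.18, 0.165],
    [1, -0.02, -0.91, -0.54, -0.08, 0.18, 0.165],
    [1, -0.02, -0.91, -0.54, -0.08, 0.18, 0.165]
  ]
}}

```text
clock: 6.55
eef_pos: [496.9, -252.3, 192.0]
tcp_rot: [0.942, 0.337, 0.001, 0.001]
ft_force: [0.3, 0.2, -0.1]
finger_gap: 88.2
```

```bash
cat > lamp.py <<'E'
from h import *
import pickle
def measure(name,zlo=28,zhi=55):
    o=manip.get_obs();f=manip.grab_frame('wrist');save(f['image'],name);pickle.dump((o,f),open(name+'.pkl','wb'))
    vv,uu=np.mgrid[0:420,0:560];vv=vv.ravel();uu=uu.ravel()
    P=pts(f,uu,vv,o);hsv=cv2.cvtColor(f['image'],cv2.COLOR_RGB2HSV)[vv,uu].astype(int)
    near=(np.abs(P[:,:2]-[495,-255])<130).all(1)
    m=near&(P[:,2]>zlo)&(P[:,2]<zhi)
    y=m&(hsv[:,0]>20)&(hsv[:,0]<36)&(hsv[:,1]>130)
    r=cv2.minAreaRect(P[y][:,:2].astype(np.float32));print('yellow',r,'z',np.median(P[y][:,2]))
    r=cv2.minAreaRect(P[m][:,:2].astype(np.float32));print('all',r)
    b=near&(abs(P[:,2])<8);print('bench',np.median(P[b][:,2]))
    og=near&(P[:,2]>5)&(hsv[:,0]<14)&(hsv[:,1]>150);print('orange',P[og].mean(0), 'pix',uu[og].mean(),vv[og].mean())
    return o,f
E
python3 - <<'E'
from lamp import *
o,f=measure('w2')
go([495.5,-255.5,190],topdown(np.radians(39.1)))
E
```

```text
yellow ((496.5149841308594, -257.34185791015625), (39.348854064941406, 144.92422485351562), 38.818031311035156) z 41.0760206486475
all ((493.0112609863281, -252.8704833984375), (40.092742919921875, 183.06478881835938), 38.98118209838867)
bench 1.2304522220080116
orange [ 444.27923321 -192.69115141   42.28717157] pix 270.93636363636364 119.53636363636363
shift [-0.0065, -0.0153, -0.0087] turn [0.001, 0.0016, -0.0027] gap 88.1 t 6.6 F [-0.3 -1.2  0.1]
```

View pics/w2.png

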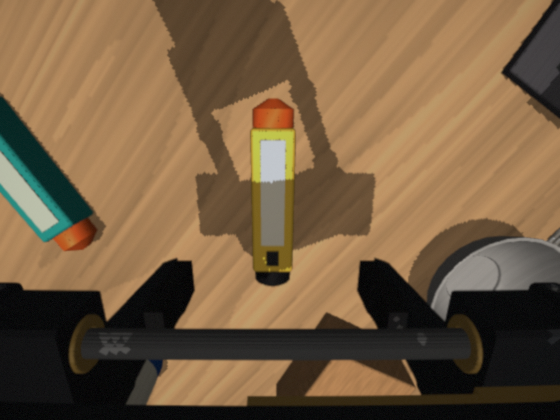

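The wrist view shows the lamp at (272,190), orange end up at (272,112), aligned and centred between the open fingers (columns about 190 and 360). I descend.

>>> {"method": "jog_arm", "body": {
  "targets": [
    [1, -0.004, -0.018, -0.15, 0, 0, -0.002],
    [1, -0.004, -0.018, -0.3, 0, 0, -0.002],
    [1, -0.004, -0.018, -0.45, 0, 0, -0.002],
    [1, -0.004, -0.018, -0.55, 0, 0, -0.002],
    [1, -0.004, -0.018, -0.62, 0, 0, -0.002],
    [1, -0.004, -0.018, -0.67, 0, 0, -0.002],
    [1, -0.004, -0.018, -0.704, 0, 0, -0.002],
    [1, -0.004, -0.018, -0.704, 0, 0, -0.002],
    [1, -0.004, -0.018, -0.704, 0, 0, -0.002],
    [1, -0.004, -0.018, -0.704, 0, 0, -0.002]
  ]
}}

```text
clock: 7.6
eef_pos: [496.8, -256.5, 52.0]
tcp_rot: [0.942, 0.335, 0.002, 0.002]
ft_force: [-0.2, -0.2, 0.3]
finger_gap: 88.0
```

Run:
```python
from h import *
go([496,-256,51],topdown(np.radians(39.0)))
```

```text
shift [-0.0039, 0.0024, -0.0049] turn [0.0016, 0.0026, -0.0018] gap 88.0 t 7.6 F [-0.2 -0.2  0.3]
```

Good. I close here and then lift in the same call's later rows.

>>> {"method": "jog_arm", "body": {
  "grip_force": 45,
  "targets": [
    [0.3, -0.004, 0.002, -0.005, 0.002, 0.002, 0],
    [0.3, -0.004, 0.002, -0.005, 0.002, 0.002, 0],
    [0.3, -0.004, 0.002, -0.005, 0.002, 0.002, 0],
    [0.3, -0.004, 0.002, -0.005, 0.002, 0.002, 0],
    [0.3, -0.004, 0.002, -0.005, 0.002, 0.002, 0],
    [0.3, -0.004, 0.002, -0.005, 0.002, 0.002, 0],
    [0.3, -0.004, 0.002, -0.005, 0.002, 0.002, 0],
    [0.3, -0.004, 0.002, -0.005, 0.002, 0.002, 0],
    [0.3, -0.004, 0.002, -0.005, 0.002, 0.002, 0],
    [0.3, -0.004, 0.002, -0.005, 0.002, 0.002, 0]
  ]
}}

```text
clock: 8.6
eef_pos: [496.0, -256.0, 51.0]
tcp_rot: [0.942, 0.335, 0.001, -0.0]
ft_force: [1.1, 0.2, -0.4]
finger_gap: 39.8
```

>>> {"method": "jog_arm", "body": {
  "targets": [
    [0.3, 0, 0, 0.05, 0, 0, 0],
    [0.3, 0, 0, 0.15, 0, 0, 0],
    [0.3, 0, 0, 0.3, 0, 0, 0],
    [0.3, 0, 0, 0.45, 0, 0, 0],
    [0.3, 0, 0, 0.6, 0, 0, 0],
    [0.3, 0, 0, 0.75, 0, 0, 0],
    [0.3, 0, 0, 0.85, 0, 0, 0],
    [0.3, 0, 0, 0.9, 0, 0, 0],
    [0.3, 0, 0, 0.9, 0, 0, 0],
    [0.3, 0, 0, 0.9, 0, 0, 0]
  ]
}}

```text
clock: 9.6
eef_pos: [495.3, -255.7, 230.0]
tcp_rot: [0.942, 0.335, 0.0, -0.001]
ft_force: [1.2, -0.0, -1.8]
finger_gap: 39.4
```

Run:
```python
from h import *
import pickle
o=manip.get_obs();f=manip.grab_frame('wrist');save(f['image'],'w3');pickle.dump((o,f),open('w3.pkl','wb'))
Rc,c=cradle()
go(c+Rc@[0,0,120],tool_cradle())
```

```text
shift [0.3736, 1.878, -0.1048] turn [0.1583, -0.36, -0.3272] gap 39.5 t 9.65 F [ 0.3  1.5 -3.7]
```

View pics/w3.png

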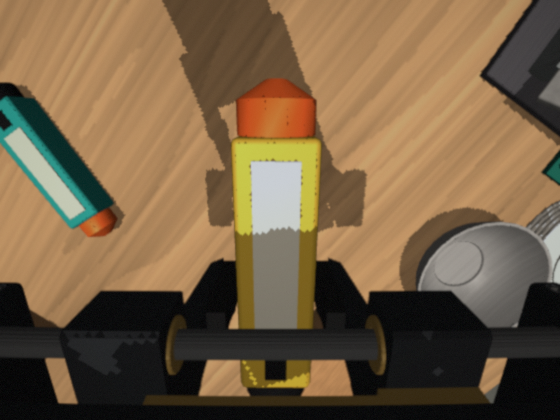

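The lamp is held level; its orange cap is at (277,110) and the yellow/orange edge at row 138. Next I measure the lamp in the tool frame.

```bash
cat > inhand.py <<'E'
from h import *
import pickle,sys
def inhand(name):
    o,f=pickle.load(open(name+'.pkl','rb'))
    T=np.eye(4);T[:3,:3]=R.from_quat(o['tcp_rot']).as_matrix();T[:3,3]=o['eef_pos']
    vv,uu=np.mgrid[60:405,200:350];vv=vv.ravel();uu=uu.ravel()
    P=(pts(f,uu,vv,o)-T[:3,3])@T[:3,:3]
    hsv=cv2.cvtColor(f['image'],cv2.COLOR_RGB2HSV)[vv,uu].astype(int)
    top=(abs(P[:,2]-11)<8)&(abs(P[:,0])<26)&(P[:,1]<90)
    y=top&(hsv[:,0]>20)&(hsv[:,0]<36)&(hsv[:,1]>130)
    white=top&(hsv[:,1]<60)
    q=P[y|white];A=np.c_[q[:,:2],np.ones(len(q))]
    for _ in range(3):
        k=np.linalg.lstsq(A,q[:,2],rcond=None)[0];g=abs(q[:,2]-A@k)<2.5;q=q[g];A=A[g]
    print('top plane z=%.4fx %+.4fy %+.2f'%tuple(k),len(q))
    print('x range',np.percentile(q[:,0],[1,99]),'y range',q[:,1].min(),q[:,1].max())
    lx=[];ys=[]
    for yy in range(-65,-5,5):
        s=P[y&(abs(P[:,1]-yy)<3)][:,0]
        if len(s)>10: lx.append(np.percentile(s,[2,98]).mean());ys.append(yy)
    if len(ys)>2:print('axis slope deg',np.degrees(np.polyfit(ys,lx,1)[0]),'x at0',np.polyfit(ys,lx,1)[1])
    og=(hsv[:,0]<14)&(hsv[:,1]>150)&(abs(P[:,2]-31)<26)
    print('orange y',np.percentile(P[og][:,1],[0.5,2,98,99.5]),'x mid',np.median(P[og][:,0]))
    yc=P[y&(P[:,1]<0)&(abs(P[:,2]-k[2]-k[1]*-68)<3)];print('yellow edge y (orange side)',np.percentile(yc[:,1],[.5,2]))
    by=P[y&(P[:,1]>40)];print('black side',np.percentile(by[:,1],[98,99.5]) if len(by) else None)
if __name__=='__main__': inhand(sys.argv[1])
E
python3 inhand.py w3
```

```text
top plane z=0.0013x -0.0008y +9.48 17026
x range [-19.74825264  18.517962  ] y range -71.7878099258008 73.68148546343964
axis slope deg -0.039568002806600465 x at0 -0.6227956651070806
orange y [-96.80340797 -95.63702137 -72.59218838 -72.23611985] x mid -0.02655691744505199
yellow edge y (orange side) [-71.37756075 -70.97948528]
black side [67.82671634 72.1613119 ]
```

>>> {"method": "jog_arm", "body": {
  "targets": [
    [0.3, 0.01, 0.12, 0.05, 0.01, -0.02, -0.02],
    [0.3, 0.02, 0.3, 0.1, 0.03, -0.06, -0.05],
    [0.3, 0.04, 0.5, 0.15, 0.05, -0.1, -0.09],
    [0.3, 0.06, 0.7, 0.15, 0.07, -0.14, -0.13],
    [0.3, 0.08, 0.88, 0.15, 0.08, -0.18, -0.16],
    [0.3, 0.08, 0.95, 0.15, 0.08, -0.18, -0.164],
    [0.3, 0.08, 0.95, 0.15, 0.08, -0.18, -0.164],
    [0.3, 0.08, 0.95, 0.15, 0.08, -0.18, -0.164],
    [0.3, 0.08, 0.95, 0.15, 0.08, -0.18, -0.164],
    [0.3, 0.08, 0.95, 0.15, 0.08, -0.18, -0.164]
  ]
}}

```text
clock: 10.65
eef_pos: [511.2, -66.4, 258.9]
tcp_rot: [0.966, 0.207, 0.153, -0.013]
ft_force: [0.1, 0.3, -2.1]
finger_gap: 39.4
```

Run:
```python
from h import *
Rc,c=cradle()
go(c+Rc@[0,0,130],tool_cradle())
```

```text
shift [0.2645, 0.9281, -0.2122] turn [0.0782, -0.1803, -0.1628] gap 39.4 t 10.65 F [ 0.1  0.3 -2.1]
```

>>> {"method": "jog_arm", "body": {
  "targets": [
    [0.3, 0.01, 0.12, 0.0, 0.01, -0.02, -0.02],
    [0.3, 0.04, 0.3, 0.0, 0.03, -0.06, -0.05],
    [0.3, 0.08, 0.5, 0, 0.05, -0.1, -0.09],
    [0.3, 0.14, 0.7, -0.05, 0.07, -0.14, -0.13],
    [0.3, 0.2, 0.85, -0.1, 0.078, -0.18, -0.163],
    [0.3, 0.25, 0.928, -0.18, 0.078, -0.18, -0.163],
    [0.3, 0.264, 0.928, -0.212, 0.078, -0.18, -0.163],
    [0.3, 0.264, 0.928, -0.212, 0.078, -0.18, -0.163],
    [0.3, 0.264, 0.928, -0.212, 0.078, -0.18, -0.163],
    [0.3, 0.264, 0.928, -0.212, 0.078, -0.18, -0.163]
  ]
}}

```text
clock: 11.65
eef_pos: [564.7, 118.0, 217.6]
tcp_rot: [0.951, 0.072, 0.3, -0.023]
ft_force: [-0.8, 0.2, -3.0]
finger_gap: 39.5
```

```bash
cat > chk.py <<'E'
from h import *
import pickle,sys
n=sys.argv[1];z=float(sys.argv[2])
o=manip.get_obs();f=manip.grab_frame('wrist');save(f['image'],n);pickle.dump((o,f),open(n+'.pkl','wb'))
Rc,c=cradle()
print('tcp in cradle',((o['eef_pos']-c)@Rc).round(2),'F cradle',(o['ft_force']@Rc).round(2),'T',(o['wrist_torque']@Rc).round(2))
Rg=tool_cradle();print('ang err deg',np.degrees((R.from_matrix(Rg)*R.from_quat(o['tcp_rot']).inv()).as_rotvec()).round(2))
go(c+Rc@[0,0,z],Rg)
E
python3 chk.py w4 60; python3 inhand.py w4
```

```text
tcp in cradle [  0.99  -1.29 130.68] F cradle [-2.38  0.32 -1.98] T [-0.04  0.55  0.05]
ang err deg [-0.    0.04  0.13]
shift [0.1955, 0.0365, -0.2926] turn [-0.0, 0.0005, 0.0014] gap 39.7 t 11.7 F [ 1.4 -0.9 -3. ]
top plane z=0.0002x -0.0008y +9.37 17193
x range [-18.8807673   19.53920039] y range -71.50657789372511 73.93668053822347
axis slope deg -0.1346907965367383 x at0 0.3199746477172887
orange y [-96.49933705 -95.50581234 -72.29299763 -71.89375756] x mid -1.1996883514193788
yellow edge y (orange side) [-71.08401524 -70.68919141]
black side [68.51869209 72.69808339]
```

View pics/w4.png

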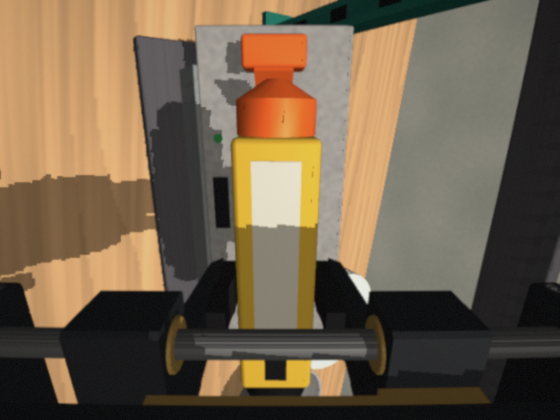

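The orange clip at (274,50) lies in line with the lamp's orange end at (277,90). I descend to just above the clips.

>>> {"method": "jog_arm", "body": {
  "targets": [
    [0.3, 0.02, 0.006, -0.03, 0, 0, 0.001],
    [0.3, 0.05, 0.01, -0.08, 0, 0, 0.001],
    [0.3, 0.09, 0.02, -0.13, 0, 0, 0.001],
    [0.3, 0.13, 0.025, -0.19, 0, 0, 0.001],
    [0.3, 0.16, 0.03, -0.24, 0, 0, 0.001],
    [0.3, 0.181, 0.034, -0.272, 0, 0, 0.001],
    [0.3, 0.181, 0.034, -0.272, 0, 0, 0.001],
    [0.3, 0.181, 0.034, -0.272, 0, 0, 0.001],
    [0.3, 0.181, 0.034, -0.272, 0, 0, 0.001],
    [0.3, 0.181, 0.034, -0.272, 0, 0, 0.001]
  ]
}}

```text
clock: 12.7
eef_pos: [601.1, 124.9, 164.1]
tcp_rot: [0.951, 0.073, 0.301, -0.023]
ft_force: [0.1, -0.2, -1.0]
finger_gap: 39.4
```

```bash
python3 chk.py w5 43; python3 inhand.py w5
```

```text
tcp in cradle [6.600e-01 1.000e-02 6.561e+01] F cradle [-0.53 -0.2  -0.9 ] T [-0.04  0.54  0.03]
ang err deg [-0.02  0.12  0.03]
shift [0.0615, 0.0096, -0.0944] turn [-0.0002, 0.0014, 0.0004] gap 39.5 t 12.75 F [ 0.7  0.3 -2.1]
top plane z=0.0002x -0.0003y +9.39 17177
x range [-18.90850635  19.59409069] y range -71.45053354259359 74.09149386666256
axis slope deg -0.1954970944453418 x at0 0.24145541996068187
orange y [-105.50125034 -105.10545299  -72.4927976   -71.9202528 ] x mid -1.5814902703540958
yellow edge y (orange side) [-71.07718869 -70.68389129]
black side [68.65839695 72.69052605]
```

View pics/w5.png

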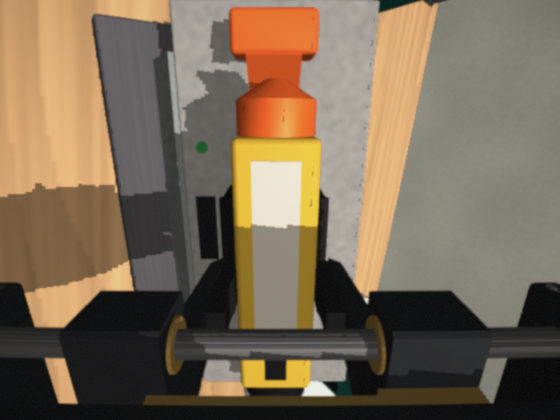

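>>> {"method": "jog_arm", "body": {
  "grip_force": 58,
  "targets": [
    [0.3, 0.004, 0.001, -0.006, 0, 0.001, 0],
    [0.3, 0.008, 0.001, -0.012, 0, 0.001, 0],
    [0.3, 0.012, 0.002, -0.018, 0, 0.001, 0],
    [0.3, 0.016, 0.003, -0.025, 0, 0.001, 0],
    [0.3, 0.02, 0.003, -0.031, 0, 0.001, 0],
    [0.3, 0.024, 0.004, -0.037, 0, 0.001, 0],
    [0.3, 0.028, 0.005, -0.043, 0, 0.001, 0],
    [0.3, 0.032, 0.005, -0.05, 0, 0.001, 0],
    [0.3, 0.037, 0.006, -0.057, 0, 0.001, 0],
    [0.3, 0.037, 0.006, -0.057, 0, 0.001, 0]
  ]
}}

```text
clock: 13.75
eef_pos: [609.1, 126.1, 153.4]
tcp_rot: [0.951, 0.073, 0.301, -0.023]
ft_force: [-2.8, -2.7, 2.2]
finger_gap: 39.0
```

```bash
python3 chk.py w6 43; python3 inhand.py w6
```

```text
tcp in cradle [ 1.090e+00 -1.000e-02  5.225e+01] F cradle [-1.34 -2.21  3.67] T [0.04 0.45 0.05]
ang err deg [-0.04  0.11  0.05]
shift [0.022, 0.0034, -0.0408] turn [-0.0005, 0.0012, 0.0006] gap 39.4 t 13.8 F [-3.3 -2.3  5.3]
top plane z=0.0004x +0.0255y +9.36 17070
x range [-18.89379182  19.684443  ] y range -71.57511930353601 76.29482193107589
axis slope deg -0.16611956441854653 x at0 0.29180404469964166
orange y [-104.42115562 -104.07396936  -72.44156829  -71.91474792] x mid -1.6922697726272689
yellow edge y (orange side) [-71.15062283 -70.77234175]
black side [69.47238516 73.3749619 ]
```

Contact with the clips has started. The lamp has tipped 1.5° with the orange end out, and the y force shows it sits slightly too far to the orange side. I shift 1 mm back and continue.

>>> {"method": "jog_arm", "body": {
  "grip_force": 60,
  "targets": [
    [0.3, 0.0, -0.005, 0.0, 0, 0.001, 0],
    [0.3, 0.003, -0.005, -0.006, 0, 0.001, 0],
    [0.3, 0.006, -0.004, -0.012, 0, 0.001, 0],
    [0.3, 0.009, -0.003, -0.018, 0, 0.001, 0],
    [0.3, 0.012, -0.003, -0.024, 0, 0.001, 0],
    [0.3, 0.016, -0.002, -0.03, 0, 0.001, 0],
    [0.3, 0.019, -0.002, -0.035, 0, 0.001, 0],
    [0.3, 0.022, -0.002, -0.04, 0, 0.001, 0],
    [0.3, 0.022, -0.002, -0.04, 0, 0.001, 0],
    [0.3, 0.022, -0.002, -0.04, 0, 0.001, 0]
  ]
}}

```text
clock: 14.8
eef_pos: [613.9, 125.5, 145.6]
tcp_rot: [0.951, 0.072, 0.3, -0.023]
ft_force: [1.2, -4.5, 1.3]
finger_gap: 39.2
```

```bash
python3 chk.py w7 43; python3 inhand.py w7
```

```text
tcp in cradle [ 0.45 -1.35 43.11] F cradle [ 1.14 -4.63  0.82] T [-0.3   0.11 -0.24]
ang err deg [-0.05  0.06  0.09]
shift [-0.0022, 0.0063, -0.0017] turn [-0.0006, 0.0006, 0.0009] gap 39.1 t 14.85 F [ 2.  -4.7  1.7]
top plane z=0.0004x +0.1048y +9.21 13795
x range [-18.98300102  19.92489036] y range -71.22475385175694 82.1645081094948
axis slope deg -0.4568702212403289 x at0 0.3032862262342407
orange y [-103.65030848 -103.35336362  -72.26460456  -71.58769669] x mid -0.27526410108682375
yellow edge y (orange side) [-71.11872957 -70.73213655]
black side [68.21869261 69.09580679]
```

View pics/w7.png

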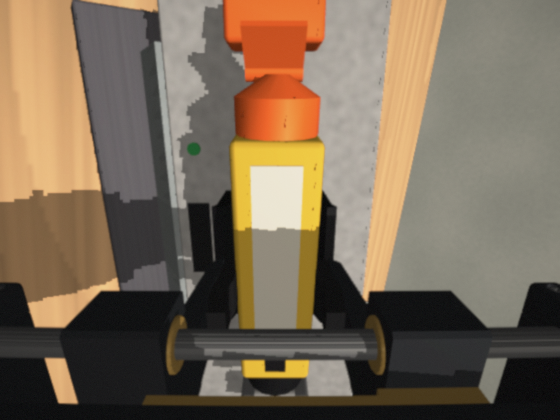

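The lamp has rocked about 6°: the black end has gone in under the grey clip, but the orange end is still out on its clip nose at (277,70). The fingertips are just above the rims. I let go, back off and look.

>>> {"method": "jog_arm", "body": {
  "targets": [
    [0.75, 0, 0, 0, 0, 0, 0],
    [0.75, 0, 0, 0, 0, 0, 0],
    [0.75, 0, 0, 0, 0, 0, 0],
    [0.75, 0, 0, 0, 0, 0, 0],
    [0.75, -0.03, -0.005, 0.045, 0, 0, 0],
    [0.75, -0.08, -0.012, 0.115, 0, 0, 0],
    [0.75, -0.14, -0.02, 0.2, 0, 0, 0],
    [0.75, -0.2, -0.03, 0.29, 0, 0, 0],
    [0.75, -0.28, -0.043, 0.4, 0, 0, 0],
    [0.75, -0.28, -0.043, 0.4, 0, 0, 0]
  ]
}}

```text
clock: 15.85
eef_pos: [558.4, 117.2, 230.0]
tcp_rot: [0.95, 0.072, 0.304, -0.024]
ft_force: [-1.2, -1.0, 0.5]
finger_gap: 66.0
```

```bash
cat > pose.py <<'E'
from h import *
import pickle,sys
n=sys.argv[1]
o=manip.get_obs();f=manip.grab_frame('wrist');save(f['image'],n);pickle.dump((o,f),open(n+'.pkl','wb'))
Rc,c=cradle()
vv,uu=np.mgrid[0:420,150:420];vv=vv.ravel();uu=uu.ravel()
P=(pts(f,uu,vv,o)-c)@Rc;hsv=cv2.cvtColor(f['image'],cv2.COLOR_RGB2HSV)[vv,uu].astype(int)
y=(hsv[:,0]>18)&(hsv[:,0]<36)&(hsv[:,1]>130)&(abs(P[:,0])<40)&(abs(P[:,1])<90)&(P[:,2]>5)&(P[:,2]<70)
w=(hsv[:,1]<70)&(abs(P[:,0])<10)&(abs(P[:,1])<50)&(P[:,2]>5)&(P[:,2]<70)
q=P[y|w];A=np.c_[q[:,:2],np.ones(len(q))];
for _ in range(4):
    k=np.linalg.lstsq(A,q[:,2],rcond=None)[0];g=abs(q[:,2]-A@k)<2.5;q=q[g];A=A[g]
print('lamp top: z=%.4fx %+.4fy %+.2f'%tuple(k),len(q),'x',np.percentile(q[:,0],[1,99]).round(1),'y',np.percentile(q[:,1],[.3,99.7]).round(1))
og=(hsv[:,0]<14)&(hsv[:,1]>170)&(P[:,1]>60)&(P[:,1]<130)&(abs(P[:,0])<14)&(P[:,2]>8)
print('tcp',((o['eef_pos']-c)@Rc).round(2),'F',(o['ft_force']@Rc).round(2))
# profile along x~0
for s,rng in (('o',range(64,126,3)),('g',range(-64,-126,-3))):
    print(s,[(yy,round(float(np.median(P[(abs(P[:,0])<6)&(abs(P[:,1]-yy)<1.5)][:,2])),1)) for yy in rng if ((abs(P[:,0])<6)&(abs(P[:,1]-yy)<1.5)).any()])
E
python3 pose.py w8
python3 - <<'E'
from h import *
f=manip.grab_frame('scene');save(cv2.resize(f['image'][130:250,290:400],None,fx=5,fy=5,interpolation=cv2.INTER_CUBIC),'s8')
E
```

```text
lamp top: z=0.0086x +0.1520y +31.17 6302 x [-21.2  17.7] y [-74.2  63.6]
tcp [  2.94  -1.05 144.49] F [-0.81 -0.78  1.12]
o [(64, 39.5), (67, 39.7), (70, 40.3), (73, 40.6), (76, 40.9), (79, 269.7), (82, 39.3), (85, 35.7), (88, 32.1), (91, 28.6), (94, 18.6), (97, 20.2), (100, 24.1), (103, 27.5), (106, 31.0), (109, 33.2), (112, 32.0), (115, -1.1), (118, -0.8), (121, -0.8), (124, -0.6)]
g [(-64, 21.8), (-67, 21.0), (-70, 20.2), (-73, 19.0), (-76, 18.0), (-79, 17.5), (-82, 16.8), (-85, 16.4), (-88, 15.8), (-91, 17.6), (-94, 18.8), (-97, 21.4), (-100, 24.7), (-103, 28.3), (-106, 31.8), (-109, 32.5)]
```

View pics/w8.png

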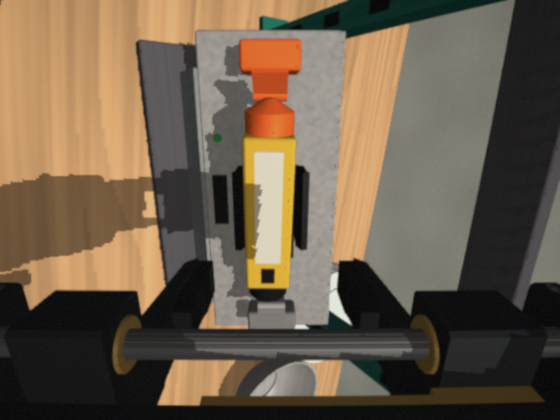

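View pics/s8.png

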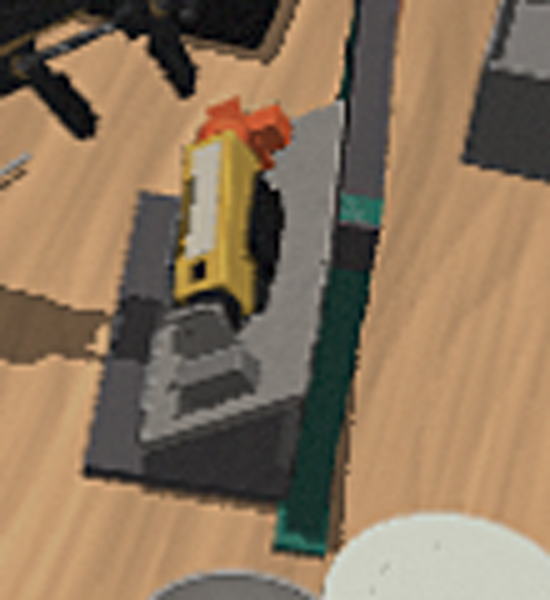

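The lamp stays by itself, tipped about 8.6°: its black end is under the grey clip at (270,300), and its orange end is resting on the orange clip's lead-in at (270,97), z about 25 mm. I shut the fingers and press on the orange half, at y=+50.

```bash
cat > goc.py <<'E'
from h import *
import sys
Rc,c=cradle();o=manip.get_obs()
print('tcp',((o['eef_pos']-c)@Rc).round(2),'F',(o['ft_force']@Rc).round(2))
go(c+Rc@[float(a) for a in sys.argv[1:4]],tool_cradle())
E
python3 goc.py 0 50 75
```

```text
tcp [  0.74  -1.14 142.  ] F [ 0.75 -0.87 -0.86]
shift [0.1478, 0.2816, -0.2766] turn [-0.0009, 0.0022, 0.0008] gap 66.3 t 15.95 F [ 1.2 -0.7 -0.3]
```

>>> {"method": "jog_arm", "body": {
  "grip_force": 20,
  "targets": [
    [0, 0, 0.1, 0, 0, 0.002, 0],
    [0, 0, 0.2, 0, 0, 0.002, 0],
    [0, 0, 0.25, 0, 0, 0.002, 0],
    [0, 0, 0.25, 0, 0, 0.002, 0],
    [0, 0.03, 0.26, -0.05, 0, 0.002, 0],
    [0, 0.06, 0.27, -0.11, 0, 0.002, 0],
    [0, 0.1, 0.275, -0.19, 0, 0.002, 0],
    [0, 0.13, 0.28, -0.24, 0, 0.002, 0],
    [0, 0.148, 0.282, -0.277, 0, 0.002, 0],
    [0, 0.148, 0.282, -0.277, 0, 0.002, 0]
  ]
}}

```text
clock: 16.95
eef_pos: [587.2, 172.9, 169.1]
tcp_rot: [0.951, 0.072, 0.298, -0.023]
ft_force: [0.5, 0.1, -0.4]
finger_gap: 0.4
```

```bash
python3 goc.py 0 50 60; python3 goc.py 0 50 50
```

```text
tcp [-1.76 49.51 73.32] F [ 0.18  0.03 -0.61]
shift [0.0445, 0.0094, -0.0495] turn [-0.0002, -0.0019, 0.0012] gap 0.4 t 16.95 F [ 0.5  0.1 -0.4]
tcp [-1.76 49.51 73.32] F [ 0.18  0.03 -0.61]
shift [0.0729, 0.0138, -0.0905] turn [-0.0002, -0.0019, 0.0012] gap 0.4 t 16.95 F [ 0.5  0.1 -0.4]
```

Tips are now at z≈51. I press down to tip z≈28 (TCP 50) slowly.

>>> {"method": "jog_arm", "body": {
  "targets": [
    [0, 0.015, 0.003, -0.01, 0, -0.002, 0.001],
    [0, 0.022, 0.005, -0.02, 0, -0.002, 0.001],
    [0, 0.03, 0.007, -0.03, 0, -0.002, 0.001],
    [0, 0.037, 0.008, -0.04, 0, -0.002, 0.001],
    [0, 0.045, 0.009, -0.05, 0, -0.002, 0.001],
    [0, 0.052, 0.01, -0.06, 0, -0.002, 0.001],
    [0, 0.059, 0.011, -0.07, 0, -0.002, 0.001],
    [0, 0.066, 0.012, -0.08, 0, -0.002, 0.001],
    [0, 0.073, 0.014, -0.09, 0, -0.002, 0.001],
    [0, 0.073, 0.014, -0.09, 0, -0.002, 0.001]
  ]
}}

```text
clock: 17.95
eef_pos: [601.6, 175.5, 150.2]
tcp_rot: [0.951, 0.073, 0.299, -0.023]
ft_force: [-0.4, 0.0, -0.9]
finger_gap: 0.5
```

```bash
python3 pose.py w9;python3 goc.py 0 50 42
```

```text
lamp top: z=-0.0021x -0.0124y +21.88 2995 x [-21.5  16.5] y [-43.5  70.5]
tcp [-0.59 49.89 49.54] F [-0.83  0.1  -0.46]
o [(64, 21.3), (67, 119.8), (70, 109.9), (73, 126.1), (76, 107.9), (79, 19.6), (82, 19.6), (85, 19.7), (88, 17.4), (91, 17.8), (94, 18.8), (97, 21.4), (100, 24.8), (103, 27.3), (106, 30.5), (109, 32.4), (112, -26.5), (115, -1.1), (118, -0.6), (121, -0.6), (124, -0.6)]
g []
tcp [-0.57 49.9  49.62] F [0.74 0.07 0.31]
shift [0.0238, 0.0042, -0.0296] turn [0.0001, -0.0006, 0.0003] gap 0.9 t 18.0 F [0.4 0.1 0.7]
```

View pics/w9.png

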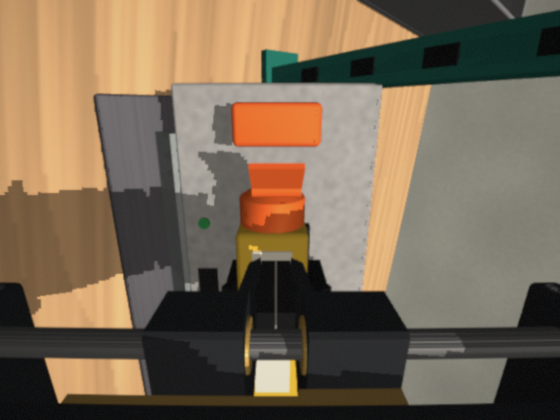

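The orange end snapped in under its clip (row 190; lamp top z≈21, level within 0.7°). I slide over to the lamp's centre and press it home.

>>> {"method": "jog_arm", "body": {
  "targets": [
    [0, 0.01, -0.06, 0.0, 0, 0, 0],
    [0, 0.02, -0.12, 0.0, 0, 0, 0],
    [0, 0.03, -0.18, 0, 0, 0, 0],
    [0, 0.038, -0.247, 0, 0, 0, 0],
    [0, 0.038, -0.247, 0, 0, 0, 0],
    [0, 0.043, -0.246, -0.007, 0, 0, 0],
    [0, 0.048, -0.245, -0.014, 0, 0, 0],
    [0, 0.053, -0.244, -0.02, 0, 0, 0],
    [0, 0.058, -0.243, -0.025, 0, 0, 0],
    [0, 0.058, -0.243, -0.025, 0, 0, 0]
  ]
}}

```text
clock: 19.0
eef_pos: [613.1, 127.3, 145.1]
tcp_rot: [0.951, 0.073, 0.299, -0.023]
ft_force: [-0.9, 0.4, 0.2]
finger_gap: 0.8
```

```bash
python3 goc.py 0 0 41
```

```text
tcp [-0.25  0.49 43.  ] F [-0.59  0.54  0.68]
shift [0.0071, -0.0014, -0.0074] turn [0.0001, -0.0008, -0.0001] gap 0.8 t 19.0 F [-0.9  0.4  0.2]
```

>>> {"method": "jog_arm", "body": {
  "targets": [
    [0, 0.001, 0, -0.002, 0, 0, 0],
    [0, 0.002, 0, -0.003, 0, 0, 0],
    [0, 0.003, 0, -0.004, 0, 0, 0],
    [0, 0.004, 0, -0.005, 0, 0, 0],
    [0, 0.005, 0, -0.006, 0, 0, 0],
    [0, 0.006, 0, -0.007, 0, 0, 0],
    [0, 0.007, 0, -0.0085, 0, 0, 0],
    [0, 0.008, 0, -0.01, 0, 0, 0],
    [0, 0.009, 0, -0.0115, 0, 0, 0],
    [0, 0.009, 0, -0.0115, 0, 0, 0]
  ]
}}

```text
clock: 20.0
eef_pos: [613.5, 127.5, 144.7]
tcp_rot: [0.951, 0.073, 0.299, -0.023]
ft_force: [-28.1, -3.9, 27.9]
finger_gap: 0.5
```

```bash
python3 goc.py 0 0 38
```

```text
tcp [-0.2   0.61 42.48] F [-7.23  0.44 39.17]
shift [0.014, -0.0009, -0.0178] turn [0.0002, -0.0015, -0.0003] gap 0.5 t 20.0 F [-28.1  -3.9  27.9]
```

It is firm at 39 N with the tips at z≈20.5, so the lamp is on the rubber floor. I back away and look.

>>> {"method": "jog_arm", "body": {
  "targets": [
    [0, -0.015, -0.002, 0.02, 0, 0, 0],
    [0, -0.03, -0.004, 0.045, 0, 0, 0],
    [0, -0.08, -0.012, 0.115, 0, 0, 0],
    [0, -0.15, -0.022, 0.22, 0, 0, 0],
    [0, -0.25, -0.038, 0.36, 0, 0, 0],
    [0, -0.36, -0.055, 0.52, 0, 0, 0],
    [0, -0.48, -0.074, 0.69, 0, 0, 0],
    [0, -0.6, -0.09, 0.86, 0, 0, 0],
    [0, -0.65, -0.1, 0.94, 0, 0, 0],
    [0, -0.65, -0.1, 0.94, 0, 0, 0]
  ]
}}

```text
clock: 21.0
eef_pos: [484.2, 107.6, 337.5]
tcp_rot: [0.95, 0.073, 0.303, -0.024]
ft_force: [0.2, 1.3, -0.6]
finger_gap: 0.8
```

```bash
python3 pose.py w10
python3 - <<'E'
from h import *
f=manip.grab_frame('scene');save(f['image'],'s10');s=dict(np.load('scene0.npz'))
d=cv2.absdiff(f['image'],s['image']).max(2);print((d[230:]>60).sum())
g=manip.grab_frame('top');save(g['image'],'t10')
E
```

```text
lamp top: z=0.0051x +0.0014y +21.67 2812 x [-21.5  16.8] y [-69.9  68.8]
tcp [  3.27   0.81 275.39] F [-0.07  1.3  -0.72]
o [(64, 21.6), (67, 21.5), (70, 20.0), (73, 20.0), (76, 19.7), (79, 19.7), (82, 400.7), (85, 20.1), (88, 16.2), (91, 17.7), (94, 18.5), (97, 20.6), (100, 24.8), (103, 27.9), (106, 31.2), (109, 32.7), (115, -1.9), (118, -0.7), (121, -0.8), (124, -0.8)]
g [(-64, 21.3), (-67, 21.1), (-70, 19.8), (-73, 19.5), (-76, 19.8), (-79, 19.6), (-82, 19.9), (-85, 19.6), (-88, 15.8), (-91, 17.5), (-94, 19.0), (-97, 21.6), (-100, 25.0), (-103, 27.1)]
403
```

View pics/w10.png

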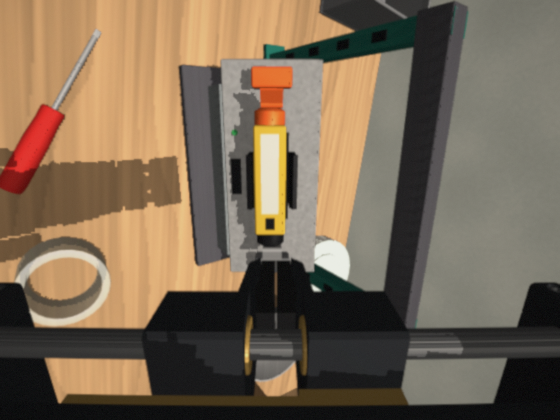

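View pics/s10.png

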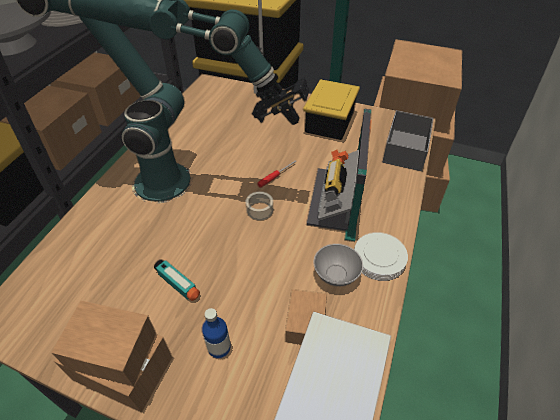

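```bash
python3 -c "
from h import *
o=manip.get_obs();print(o['clock'],o['ft_force'].round(1));print(manip.hand_in())"
```

```text
21.15 [-0.1  0.1 -1.5]
the job is handed in; nothing more can be done
None
```

The yellow lamp is back in its dock, orange end at the orange clip, lying flat with both clips snapped in over its ends. I handed the job in at about 21 s with the robot clear of everything.

- **What went wrong on the way:** on the first push the lamp rocked in the grip, up to 8.6°, because only the black end snapped in. I let go, pressed the orange half down with shut fingers until it snapped too, then pressed the middle until it stood firm at about 39 N.
- **Lamp position:** its top is level to within 0.3° and measures 21.7 mm out from the cradle origin against a nominal 20. I read that as camera bias, since the same camera read the empty rubber floor about 1.2 mm high. The fingertips stopped at 20.5 mm.
- **Clips:** both clip noses measure back at their rest positions.
- **Other things:** the final scene picture shows them where they were at the start. I compared that by eye and did not measure each one.

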